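Store the pigment vials under the tilt-in hatch and tally them

TASK

Put the pigment vials into dry storage: stand every corked vial upright in its own well in the floor of the plywood box; then tilt the blue hatch, which is longer than the box's opening, in under the metal end lips and settle it flat on the ledges inside, above the vials. Finally log the batch on the tally counter: press its red lever fully down and let it spring right back up once for each vial stored, no more and no fewer. Leave the green-filled jar and the open pink jar where they stand.

Things in the scene. Friction and masses are not known exactly. Their poses are not given: they have to be found in the camera images.
- vial_0: corked glass vial of red pigment at the robot's right, about 25 mm in diameter up to 45 mm, 16 mm cork above that, 55 mm tall overall, 35 g; origin at the centre of its underside, z axis up along it. May be absent (None): three or four are there. A fixed blue bottle, 105 mm tall, stands right of the vials, a teal carton beyond: closing the fingers fore and aft keeps the gripper's body clear
- vial_1: corked glass vial of blue pigment at the robot's right, about 25 mm in diameter up to 45 mm, 16 mm cork above that, 53 mm tall overall, 35 g; origin at the centre of its underside, z axis up along it. May be absent (None): three or four are there. A fixed blue bottle, 105 mm tall, stands right of the vials, a teal carton beyond: closing the fingers fore and aft keeps the gripper's body clear
- vial_2: corked glass vial of yellow pigment at the robot's right, about 25 mm in diameter up to 45 mm, 16 mm cork above that, 54 mm tall overall, 35 g; origin at the centre of its underside, z axis up along it. May be absent (None): three or four are there. A fixed blue bottle, 105 mm tall, stands right of the vials, a teal carton beyond: closing the fingers fore and aft keeps the gripper's body clear
- vial_4: corked glass vial of mauve pigment at the robot's right, about 25 mm in diameter up to 45 mm, 16 mm cork above that, 53 mm tall overall, 35 g; origin at the centre of its underside, z axis up along it. May be absent (None): three or four are there. A fixed blue bottle, 105 mm tall, stands right of the vials, a teal carton beyond: closing the fingers fore and aft keeps the gripper's body clear
- store_box: fixed open-topped plywood box with two metal end lips, 212 (x) x 140 (y) x 94 mm high; origin at the centre of its underside, x along its length (its -x end faces the robot), z up. Cavity inside the walls 200 (x) x 128 (y) mm. Vials standing in the wells end 5 mm or more below the tops of the ledges
- box_wells (a point): middle of the row of four round wells in the box's grey floor insert, at the level of the well floors (4 mm above the box's underside); axes as the box's. The wells lie at x = -51, -17, +17, +51 mm from here, y = 0; each is 30 mm wide and 10 mm deep with a bevelled mouth
- box_ledge (a point): centre of the box's cavity at the level of the ledge tops, 64 mm above the box's underside; axes as the box's. Wooden ledges, 8 mm thick, run all round inside and leave a clear way down to the wells of 140 (x) x 100 (y) mm. The seated hatch has its origin here
- box_mouth (a point): centre of the top opening, on the upper face of the metal lips, 94 mm above the box's underside; axes as the box's. The 4 mm thick lips overhang the cavity by 30 mm at the -x and +x ends only, so the opening is 140 (x) x 128 (y) mm, and under each lip is a pocket 30 mm deep (x) and 26 mm high down to the ledge
- hatch: loose blue hatch panel, flat on the bench at the robot's left, 160 (x) x 118 (y) x 6 mm, 0.22 kg, with an upright black grip block 30 (x) x 12 (y) mm in its middle, from z = 6 to 52 mm; origin at the centre of its underside, z up. 20 mm longer than the opening: tilt it in, low end into one end pocket, then lower the other end and centre it; x along the box's x, either way round
- hatch_grip (a point): point inside the hatch's grip block, on its centre line, 44 mm above the underside of the hatch: where to take it, with the fingers closing along the hatch's y; axes as the hatch's
- tally: fixed tally counter, grey housing about 86 (x) x 50 (y) x 78 mm high on a steel base plate 120 x 80 mm, a white toothed wheel showing in its top; origin at the centre of the mechanism on the bench; the lever comes out of its -x side, which faces the robot. The lever's hinge is parallel to the housing's y axis through (0, 0, 46) mm
- tally_pad (a point): centre of the top of the red pad (30 x 34 x 8 mm) at the end of the lever, 98 mm from its hinge; at rest 92 mm in front (-x) of the tally's origin and 84 mm above the bench; it travels down in an arc to about 22 mm above the bench (the direction from hinge to pad runs from 0.35 rad above level to 0.30 below). Pushed down from above, about 5 N
- tally_lever (a joint): angle of the lever, rad: 0 at rest (up), 0.65 at its lower stop (a full stroke); a spring lifts it back to 0 when let go
- tally_wheel (a joint): angle of the counting wheel, rad: 0 at the start; it turns on by 0.524 rad (one tooth of 12) for each full stroke of the lever and stays there while the lever returns; it cannot go back
- jar_green: screw-top jar with green filling, 66 mm in diameter, 72 mm tall; a bystander, to be left alone; origin at the centre of its underside
- jar_pink: open jar of pink medium, 51 mm in diameter, 60 mm tall; a bystander, to be left alone; origin at the centre of its underside

How it is judged:
By the outcome, as a careful person would: the job done as asked, in the order asked, and still so for the second after the job is handed in, with the robot touching nothing.
Of vial_0, vial_1, vial_2, vial_4 only 3 to 4 are there at a start; the rules pass over those that are not, and their reading is None.
At some moment in a run one of hatch may be knocked a few centimetres aside while the robot is not near it.
It also fails if it takes over 208 s, if anything falls off the work surface, if the arm or the gripper's body presses on something with over 40 N, if the wrist force passes 120 N, or if a joint passes its speed limit or range.

ROBOT

A 7-joint arm with a two-finger parallel gripper is mounted at the origin on the work surface; the furniture and walls round the work are solid. World frame = base frame: x ahead of the robot, y to its left, z up, the work surface at z = 0. Lengths are in m, angles in rad, forces in N, time in s.
With the tool pointing down it reaches from about 0.35 to 0.9 m from the base axis. Payload 8.1 kg.
Tool frame: the origin (TCP) lies at the very end of the fingers, on their centre line; the grasp point (between the pads) lies 19 mm behind it; z points along the fingers, y is the line along which they close (so a half turn about z gives the same grasp; the last joint's range is limited). The gripper opens to 92 mm and grips with 3 to 60 N. Pads are 19 mm wide; open, the fingers measure 130 mm over their backs; the gripper's body (75 mm by 190 mm) begins 47 mm behind the grasp point.
Start: joints at [1.06, 0.434, 0.025, 1.573, -0.012, 1.134, -0.075], TCP at [0.248, -0.574, 0.227] pointing down, gripper open.
Joint ranges: [-2.62, 2.62], [-0.44, 2.09], [-1.27, 1.32], [0.08, 2.57], [-1.32, 4.46], [0.12, 2], [-2.74, 2.74]. Speed limits (rad/s): [2.22, 2.22, 3.01, 3.01, 3.14, 3.14, 3.14].

INTERFACE

Orientations are given as a unit quaternion [x, y, z, w].
In Python, from cell import telemetry, camera, env gives the robot as it stands. The module is installed in compiled form; this text tells all that it offers.
- The arm moves only by the tool carry_out, never from a script. Its argument "rows" is a list that holds one entry, the list of rows, each a list of 7 numbers: the shift along the tool's x, y, z in mm, then the turn, a rotation vector about the tool's x, y, z in rad, then the opening, from -1 (shut) to 1 (fully open). In form: [[[tx, ty, tz, rx, ry, rz, claw], ...]]. A call has 1 to 12 rows; each row is the pose to reach, as a shift and turn from the pose commanded when the call began, along the tool's axes at that moment; what a row does not reach only later rows make up. A row lasts 1/12 s, in which the tool goes at most 41.7 mm and 7.16 degrees, less where a joint would pass 70% of its speed; a pose out of reach is approached as far as the arm can. A call with a gripper value outside its range is refused whole. The fingers move at their own pace and stop on an object; "newtons" is the grip in N (left out, the last holds). Time passes only in rows, so rows that repeat a pose let the fingers close. It gives the time, the measured TCP pose, the force, the opening and the grip force at its end, in the units of the state.
- telemetry.read_state(): the state, without advancing time (a new reading comes with each control period).
- camera(name): name is "side" or "top" or "wrist"; returns a dict with "pixels" (420x560x3 uint8, red, green, blue), "camera_matrix" (3x3 intrinsics, pixels), "R" (3x3) and "t" (3): a world point X has camera coordinates R X + t; the wrist camera has in their place "tool_from_camera" (4x4, takes a point from camera to tool coordinates, whose origin is the TCP and whose axes are the flange's). Camera axes: x right, y down, z forward; pixel columns grow to the right and rows downward; lengths in m; the calibration is good to about 2 mm. A picture is of the moment at which its call begins: read the wrist's pose just before it. There is no depth.
- env.hand_in(): hands the job in; it is judged then, once.
The state is a dict: "time_s": time; "joint_pos": joint angles; "qd": joint speeds; "effort": joint torques, N m; "eef_pos": TCP position; "tcp_rot": TCP orientation; "contact_force": force on the tool from outside, world axes, zero at the start; "ft_torque": the same for the moment, N m; "finger_gap": opening from 0.0 (shut) to 1.0 (fully open); "grasp_force": force on a finger pad.
Only numpy, scipy, OpenCV 4.12 (cv2) and the standard library are available. Lean on these libraries where they do the work, as an engineer would, in place of code of your own. Each camera call takes 0.05 s, during which the arm holds its last target. There are 200 camera calls.

## Working session

There is one attempt and no reset: what is moved stays moved. The work goes in short steps, Python scripts to look and compute and a tool call to move; the robot and the scene stay as the last step left them, time stands still between calls to the robot, and variables do not carry over. Pictures are saved under pics/ and viewed, at most 14 in all, crops included, and the job is handed in when it is done.

Besides the shell and the picture viewer there is one more tool, called after "Emit:" as name([rows], argument=value, ...), one row to a line, values as JSON. carry_out: Moves the arm, as the interface text tells. Its arguments: {"type":"object","properties":{"rows":{"type":"array","items":{"type":"array","items":{"type":"array","items":{"type":"number"}}}},"newtons":{"type":"number"}},"required":["rows"]}

```bash
mkdir -p pics; cat > h.py <<'E'
import numpy as np, cv2, json
from cell import telemetry, camera, env
from scipy.spatial.transform import Rotation as R
def st(): return telemetry.read_state()
def snap(n,f=None):
    s=st(); c=camera(n)
    if n=='wrist':
        T=np.eye(4);T[:3,:3]=R.from_quat(s['tcp_rot']).as_matrix();T[:3,3]=s['eef_pos']
        W=T@np.array(c['tool_from_camera']); c['Rw']=W[:3,:3]; c['o']=W[:3,3]
    else:
        c['Rw']=np.array(c['R']).T; c['o']=-c['Rw']@np.array(c['t'])
    if f: cv2.imwrite('pics/'+f,cv2.cvtColor(c['pixels'],cv2.COLOR_RGB2BGR))
    return c
def ray(c,p,z):
    d=c['Rw']@np.linalg.inv(c['camera_matrix'])@np.array([p[0],p[1],1.])
    return c['o']+d*(z-c['o'][2])/d[2]
def proj(c,X):
    q=np.array(c['camera_matrix'])@(c['Rw'].T@(np.array(X)-c['o'])); return q[:2]/q[2]
def pixz(c,u,v,z): return ray(c,(u,v),z)
def mv(pos,yaw=None):
    """shift in tool axes (mm) to world pos, and yaw info"""
    s=st(); M=R.from_quat(s['tcp_rot']).as_matrix()
    return np.round(M.T@(np.array(pos)-s['eef_pos'])*1000,1)
E
python3 - <<'E'
from h import *
for n in ('top','side','wrist'):
    c=snap(n,n+'1.png'); print(n,c['o'].round(3),c['Rw'].round(3).tolist(),c['camera_matrix'])
print(st())
E
```

```text
top [0.272 0.005 1.585] [[0.008, -0.988, 0.153], [-1.0, -0.006, 0.016], [-0.015, -0.153, -0.988]] [[492.54244006   0.         271.58882286]
 [  0.         492.54244006 214.04708864]
 [  0.           0.           1.        ]]
side [0.636 0.647 0.818] [[-0.981, 0.141, -0.134], [0.195, 0.724, -0.662], [0.004, -0.675, -0.737]] [[385.59653876   0.         275.17400173]
 [  0.         385.59653876 215.41653508]
 [  0.           0.           1.        ]]
wrist [ 0.307 -0.547  0.383] [[0.398, -0.889, -0.226], [-0.918, -0.386, -0.097], [-0.0, 0.246, -0.969]] [[296.72184486   0.         276.40972388]
 [  0.         296.72184486 204.86826039]
 [  0.           0.           1.        ]]
{'time_s': 0.15, 'joint_pos': array([ 1.06037506,  0.43503979,  0.024943  ,  1.57387773, -0.01161795,
        1.13399269, -0.07509643]), 'qd': array([ 0.00194092, -0.0015011 ,  0.00032027, -0.00118114, -0.00108718,
       -0.00021587,  0.00090861]), 'effort': array([ 2.52606114e-03, -6.68268943e+01,  9.85906720e-01, -3.14694715e+01,
       -6.05558138e-02,  3.94302362e-02,  4.86937040e-05]), 'eef_pos': array([ 0.24770869, -0.5733989 ,  0.22614327]), 'tcp_rot': array([ 9.79286483e-01,  2.02478738e-01, -1.56642467e-04, -5.65109719e-04]), 'contact_force': array([-0.0960714 ,  0.46749886,  0.39976077]), 'ft_torque': array([-0.02186968, -0.04237439,  0.01230781]), 'grasp_force': 0.0, 'finger_gap': 0.9997005167055387}
```

View pics/top1.png

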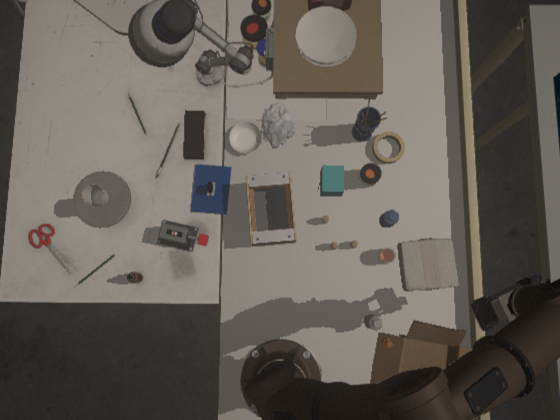

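View pics/side1.png

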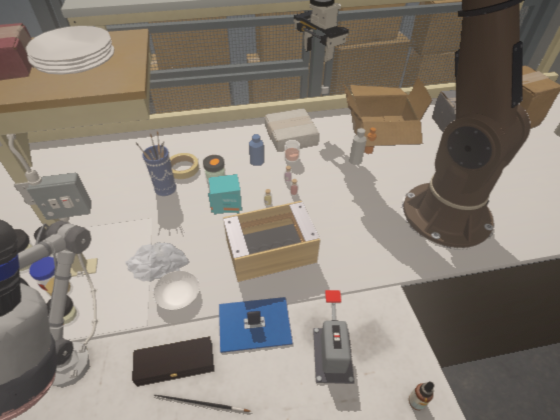

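View pics/wrist1.png

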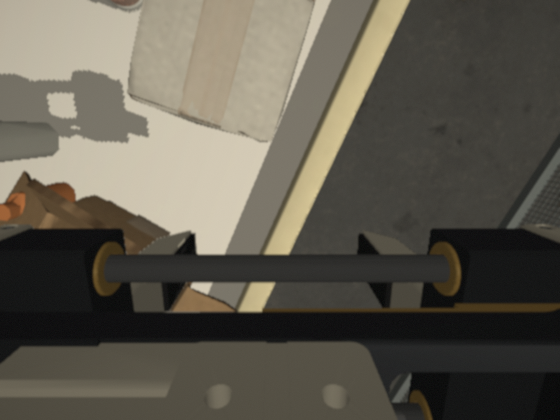

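The top view shows three vials at about (325,219), (334,246) and (353,244), the box at about (271,208), the hatch at (211,189), and the tally at (178,234) with its red pad at (203,240). In the side view the vials are at (268,196), (289,173) and (294,187). I'll enlarge both views and measure.

```bash
python3 - <<'E'
from h import *
t=snap('top');s=snap('side')
a=cv2.resize(t['pixels'][150:280,150:420],None,fx=2.96,fy=2.96,interpolation=cv2.INTER_CUBIC)[:300]
a=cv2.resize(t['pixels'][160:270,290:420],(390,330),interpolation=cv2.INTER_CUBIC)
b=cv2.resize(s['pixels'][120:230,200:330],(390,330),interpolation=cv2.INTER_CUBIC)
a2=cv2.resize(t['pixels'][160:255,155:305],(395,250),interpolation=cv2.INTER_CUBIC)
b2=cv2.resize(s['pixels'][200:290,215:330],(385,250),interpolation=cv2.INTER_CUBIC)
im=np.vstack([np.hstack([a,b]),np.hstack([a2,b2])])
cv2.imwrite('pics/crop1.png',im[:,:,::-1])
hsv=cv2.cvtColor(t['pixels'],cv2.COLOR_RGB2HSV)
def big(m,box):
    k=np.zeros_like(m);x0,y0,x1,y1=box;k[y0:y1,x0:x1]=m[y0:y1,x0:x1]
    c=max(cv2.findContours(k,cv2.RETR_EXTERNAL,cv2.CHAIN_APPROX_NONE)[0],key=cv2.contourArea);return c
hb=cv2.inRange(hsv,(105,120,40),(125,255,255)); c=big(hb,(180,150,240,225))
P=np.array([ray(t,p[0],.006)[:2] for p in c],np.float32); r=cv2.minAreaRect(P*1000);print('hatch',r)
rd=cv2.inRange(hsv,(0,150,100),(8,255,255))|cv2.inRange(hsv,(172,150,100),(180,255,255)); c=big(rd,(190,225,220,255))
P=np.array([ray(t,p[0],.084)[:2] for p in c],np.float32);print('pad',cv2.minAreaRect(P*1000))
for p in [(325,219),(334,246),(353,244)]: print('vial',ray(t,p,.054))
for p in [(268,192),(289,169),(294,183)]: print('vialside',ray(s,p,.054))
for p in [(178,234)]: print('tally',ray(t,p,.078))
for p in [(248,174),(291,173),(249,244),(296,243)]: print('box corner',ray(t,p,.094))
E
```

```text
hatch ((582.0365600585938, 212.85450744628906), (0.0, 0.0), 0.0)
pad ((425.5625, 239.776123046875), (25.460214614868164, 28.858457565307617), 79.10746002197266)
vial [ 0.49447353 -0.13788343  0.054     ]
vial [ 0.40982109 -0.16507666  0.054     ]
vial [ 0.41643676 -0.22411242  0.054     ]
vialside [ 0.49916554 -0.131524    0.054     ]
vialside [ 0.41866243 -0.21749607  0.054     ]
vialside [ 0.41795863 -0.15404254  0.054     ]
tally [0.44161749 0.3177002  0.078     ]
box corner [0.62847568 0.10335081 0.094     ]
box corner [ 0.63223426 -0.03009409  0.094     ]
box corner [0.41061554 0.09699911 0.094     ]
box corner [ 0.41458134 -0.04564898  0.094     ]
```

View pics/crop1.png

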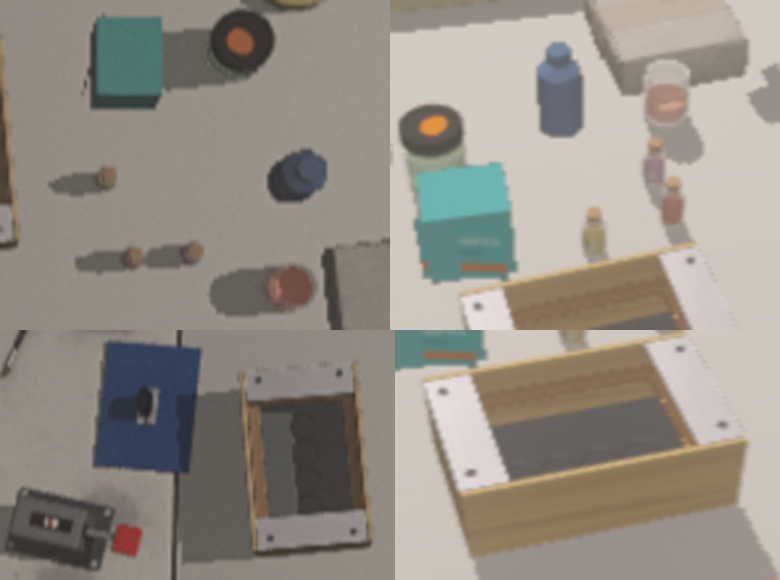

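The crops show three vials: yellow (nearest the carton), red and mauve. There is no blue one, so I need three strokes. I'm moving over the vials, with the fingers closing fore and aft.

Emit:
carry_out([
  [[315, -270, -24, 0, 0, -1.164, 1], [315, -270, -24, 0, 0, -1.164, 1], [315, -270, -24, 0, 0, -1.164, 1], [315, -270, -24, 0, 0, -1.164, 1], [315, -270, -24, 0, 0, -1.164, 1], [315, -270, -24, 0, 0, -1.164, 1], [315, -270, -24, 0, 0, -1.164, 1], [315, -270, -24, 0, 0, -1.164, 1], [315, -270, -24, 0, 0, -1.164, 1], [315, -270, -24, 0, 0, -1.164, 1], [315, -270, -24, 0, 0, -1.164, 1], [315, -270, -24, 0, 0, -1.164, 1]],
])

```text
time_s: 1.25
eef_pos: [0.431, -0.1987, 0.251]
tcp_rot: [0.705, 0.709, 0.0, 0.0]
contact_force: [-0.7, -1.2, -0.2]
finger_gap: 0.998
grasp_force: 0.0
```

```bash
python3 - <<'E'
from h import *
s=st();print(s['eef_pos'],R.from_quat(s['tcp_rot']).as_matrix().round(3).tolist(),s['joint_pos'].round(2))
c=snap('wrist','w2.png')
for n,X in dict(y=(.497,-.134,.054),r=(.413,-.162,.054),m=(.417,-.22,.054)).items(): print(n,proj(c,X))
E
```

```text
[ 0.43102292 -0.19874337  0.25104532] [[-0.006, 1.0, 0.001], [1.0, 0.006, 0.0], [0.0, 0.001, -1.0]] [ 0.66  0.2  -0.4   1.86  0.09  1.09  0.23]
y [334.12071837 130.78177367]
r [261.72900427 154.70183809]
m [265.22588549 202.42384992]
```

View pics/w2.png

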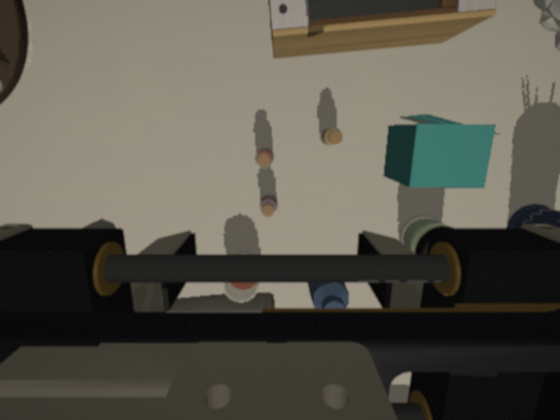

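The corks show at (333,136) yellow, (264,158) red and (268,206) mauve. The box edge is at the top of the frame. I'll get centroids from a colour mask.

```bash
cat >> h.py <<'E'
def corks(c,guess,z=.0535,w=14,show=True):
    hsv=cv2.cvtColor(cv2.GaussianBlur(c['pixels'],(3,3),0),cv2.COLOR_RGB2HSV); out=[]
    for u,v in guess:
        u,v=int(u),int(v); k=np.zeros(hsv.shape[:2],np.uint8); k[v-w:v+w,u-w:u+w]=cv2.inRange(hsv,(0,85,60),(22,255,255))[v-w:v+w,u-w:u+w]
        cs=cv2.findContours(k,cv2.RETR_EXTERNAL,cv2.CHAIN_APPROX_NONE)[0]
        q=max(cs,key=cv2.contourArea); (x,y),r=cv2.minEnclosingCircle(q); m=cv2.moments(q)
        cen=(m['m10']/m['m00'],m['m01']/m['m00'])
        out.append(ray(c,cen,z)); print((x,y),r,cen,cv2.contourArea(q),ray(c,(x,y),z).round(4),out[-1].round(4))
    return out
E
python3 - <<'E'
from h import *
c=snap('wrist'); corks(c,[(333,136),(264,158),(268,206)])
a=cv2.resize(c['pixels'][110:220,240:350],(550,550),interpolation=cv2.INTER_CUBIC); cv2.imwrite('pics/w3.png',a[:,:,::-1])
E
```

```text
(332.5, 134.0) 9.708344459533691 (332.5168724279835, 133.98189300411522) 202.5 [ 0.4944 -0.14    0.0535] [ 0.4944 -0.1399  0.0535]
(264.5, 155.5) 7.905794143676758 (264.8710382513661, 155.8775956284153) 152.5 [ 0.4152 -0.165   0.0535] [ 0.4157 -0.1654  0.0535]
(268.38677978515625, 207.91510009765625) 5.7172017097473145 (268.4438202247191, 207.97752808988764) 89.0 [ 0.4196 -0.2291  0.0535] [ 0.4197 -0.2291  0.0535]
```

View pics/w3.png

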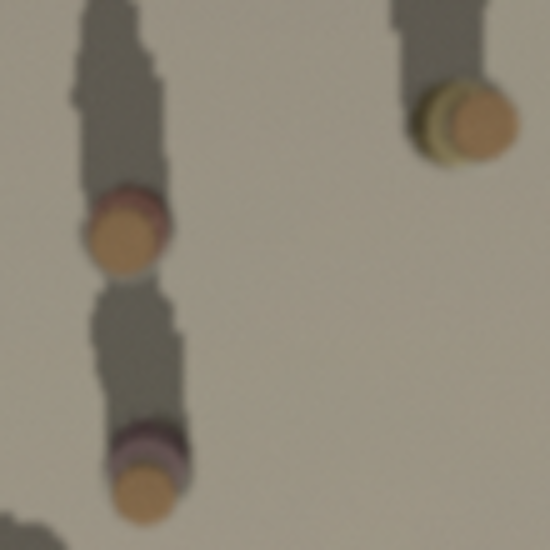

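```bash
python3 - <<'E'
from h import *
c=snap('wrist')
for n,p,z in (('red',(265,158.2),.055),('mauve',(269,208.8),.053),('yel',(337.4,135),.054)):
    X=ray(c,p,z); print(n,X.round(4), mv([X[0],X[1],.029]))
E
```

```text
red [ 0.4153 -0.169   0.055 ] [ 33.4 -13.9 221.5]
mauve [ 0.4197 -0.2313  0.053 ] [-28.9  -9.4 221.5]
yel [ 0.4995 -0.1423  0.054 ] [ 60.2  70.3 221.5]
```

Emit:
carry_out([
  [[34, -14, 60, 0, 0, 0, 1], [34, -14, 120, 0, 0, 0, 1], [34, -14, 120, 0, 0, 0, 1], [34, -14, 120, 0, 0, 0, 1], [34, -14, 120, 0, 0, 0, 1]],
])

```text
time_s: 1.82
eef_pos: [0.414, -0.1676, 0.1296]
tcp_rot: [0.707, 0.707, -0.001, -0.002]
contact_force: [0.9, 0.4, 0.5]
finger_gap: 1.005
grasp_force: 0.0
```

```bash
python3 - <<'E'
from h import *
print(st()['eef_pos'])
c=snap('wrist','w4.png'); print(proj(c,(.4153,-.169,.055)))
a=cv2.resize(c['pixels'][130:280,180:380],(800,600),interpolation=cv2.INTER_CUBIC); cv2.imwrite('pics/w4.png',a[:,:,::-1])
E
```

```text
[ 0.41399047 -0.16761367  0.12963753]
[279.18767443 214.76591026]
```

View pics/w4.png

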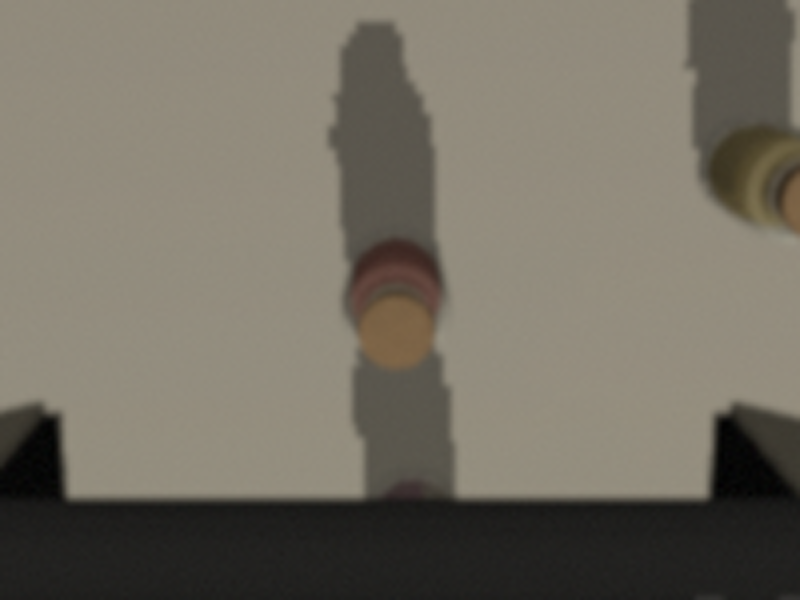

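The red cork is at (279,212.5), against a predicted (279,215), so the TCP is centred to about 1 mm. I'm descending and gripping.

Emit:
carry_out([
  [[0, 1, 40, 0, 0, 0, 1], [0, 1, 75, 0, 0, 0, 1], [0, 1, 100, 0, 0, 0, 1], [0, 1, 100, 0, 0, 0, 1], [0, 1, 100, 0, 0, 0, -0.6], [0, 1, 100, 0, 0, 0, -0.8], [0, 1, 100, 0, 0, 0, -0.8], [0, 1, 100, 0, 0, 0, -0.8], [0, 1, 100, 0, 0, 0, -0.8], [0, 1, 100, 0, 0, 0, -0.8], [0, 1, 100, 0, 0, 0, -0.8]],
], newtons=15)

```text
time_s: 2.78
eef_pos: [0.4172, -0.1672, 0.0312]
tcp_rot: [0.707, 0.707, 0.0, 0.0]
contact_force: [0.5, -0.7, 0.3]
finger_gap: 0.541
grasp_force: 0.0
```

Emit:
carry_out([
  [[0, 0, 0, 0, 0, 0, -1], [0, 0, 0, 0, 0, 0, -1], [0, 0, 0, 0, 0, 0, -1], [0, 0, 0, 0, 0, 0, -1], [0, 0, 0, 0, 0, 0, -1], [0, 0, 0, 0, 0, 0, -1], [0, 0, 0, 0, 0, 0, -1]],
])

```text
time_s: 3.37
eef_pos: [0.4169, -0.167, 0.0307]
tcp_rot: [0.707, 0.707, -0.0, -0.0]
contact_force: [0.4, 0.5, -1.3]
finger_gap: 0.263
grasp_force: 14.9
```

The vial is gripped at a 24 mm gap. I'm lifting it, turning to yaw 0 and looking at the box.

Emit:
carry_out([
  [[0, 0, -40, 0, 0, 0, -1], [0, 0, -80, 0, 0, 0, -1], [0, 0, -120, 0, 0, 0, -1], [20, 3, -150, 0, 0, 0.12, -1], [197, 3, -190, 0, 0, 1.571, -1], [197, 3, -190, 0, 0, 1.571, -1], [197, 3, -190, 0, 0, 1.571, -1], [197, 3, -190, 0, 0, 1.571, -1], [197, 3, -190, 0, 0, 1.571, -1], [197, 3, -190, 0, 0, 1.571, -1], [197, 3, -190, 0, 0, 1.571, -1], [197, 3, -190, 0, 0, 1.571, -1]],
])

```text
time_s: 4.37
eef_pos: [0.4196, 0.0309, 0.2209]
tcp_rot: [0.966, 0.259, 0.0, 0.0]
contact_force: [-0.1, -1.4, -0.3]
finger_gap: 0.262
grasp_force: 14.9
```

Emit:
carry_out([
  [[0, 0, 0, 0, 0, 0.57, -1], [0, 0, 0, 0, 0, 0.57, -1], [0, 0, 0, 0, 0, 0.57, -1], [0, 0, 0, 0, 0, 0.57, -1], [0, 0, 0, 0, 0, 0.57, -1], [0, 0, 0, 0, 0, 0.57, -1]],
])

```text
time_s: 4.87
eef_pos: [0.4196, 0.03, 0.2206]
tcp_rot: [1.0, -0.023, -0.0, 0.0]
contact_force: [0.5, 0.4, 0.0]
finger_gap: 0.263
grasp_force: 14.9
```

```bash
python3 - <<'E'
from h import *
s=st();print(s['eef_pos'],R.from_quat(s['tcp_rot']).as_matrix().round(3).tolist(),s['joint_pos'].round(2))
c=snap('wrist','w5.png')
E
```

```text
[0.41955416 0.03002589 0.22063999] [[0.999, -0.045, -0.0], [-0.045, -0.999, -0.0], [-0.0, 0.0, -1.0]] [ 0.14  0.14 -0.37  2.02  0.06  1.   -1.88]
```

View pics/w5.png

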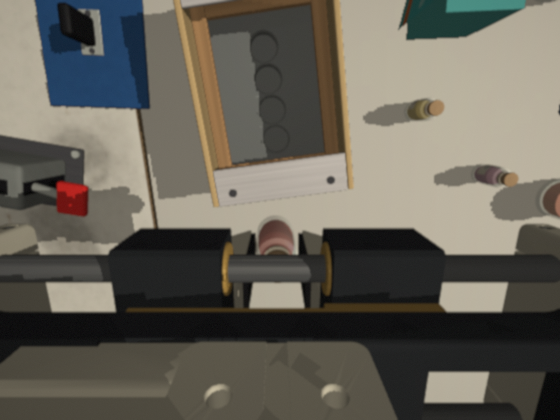

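The well mouths show at (265,46), (268,80), (272,111) and (276,139), with the near lip's corners at (218,206) and (352,188). I'm casting these to positions.

```bash
python3 - <<'E'
from h import *
c=snap('wrist')
W=np.array([ray(c,p,.014) for p in [(265,46),(268,80),(272,111),(276,139)]]);print(W.round(4))
print('fit mean',W.mean(0), 'yaw',np.polyfit(W[:,0],W[:,1],1)[0],'sp',np.linalg.norm(np.diff(W,axis=0),axis=1))
A,B=ray(c,(218,206),.094),ray(c,(352,188),.094);print(A,B,np.linalg.norm(A-B),'yaw',-(B-A)[0]/(B-A)[1]*-1)
L=[ray(c,p,.094)[:2] for p in [(217,171),(345,155)]];print(L)
g=cv2.cvtColor(c['pixels'],cv2.COLOR_RGB2GRAY)
a=cv2.resize(g[20:215,180:360],None,fx=3,fy=3,interpolation=cv2.INTER_CUBIC);a=cv2.createCLAHE(4,(6,6)).apply(a);cv2.imwrite('pics/w6.png',a)
E
```

```text
[[0.5753 0.0363 0.014 ]
 [0.5399 0.0346 0.014 ]
 [0.5059 0.0315 0.014 ]
 [0.4737 0.028  0.014 ]]
fit mean [0.52371935 0.03260355 0.014     ] yaw 0.08216028628128992 sp [0.03544    0.03413313 0.03236315]
[0.41375972 0.08770325 0.094     ] [ 0.42667535 -0.04412355  0.094     ] 0.13245798932403466 yaw -0.09797422236982704
[array([0.44835361, 0.08563885]), array([ 0.45875722, -0.03675409])]
```

View pics/w6.png

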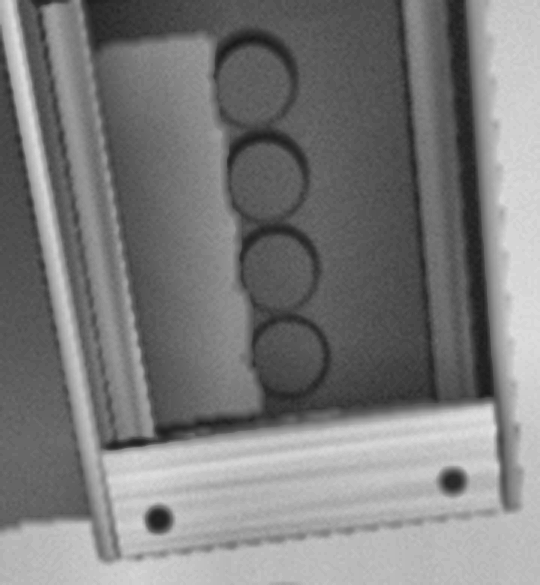

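Emit:
carry_out([
  [[40, -3, 10, 0, 0, -0.06, -1], [80, -6, 30, 0, 0, -0.12, -1], [121, -9.5, 50, 0, 0, -0.13, -1], [121, -9.5, 90, 0, 0, -0.13, -1], [121, -9.5, 90, 0, 0, -0.13, -1], [121, -9.5, 90, 0, 0, -0.13, -1]],
])

```text
time_s: 5.47
eef_pos: [0.5393, 0.0342, 0.1285]
tcp_rot: [0.999, 0.045, -0.003, -0.0]
contact_force: [-0.2, -0.3, 0.8]
finger_gap: 0.261
grasp_force: 14.9
```

```bash
python3 - <<'E'
from h import *
s=st();print(s['eef_pos'],R.from_quat(s['tcp_rot']).as_matrix().round(3).tolist())
c=snap('wrist')
for k in (-51,-17,17,51): print(k,proj(c,(.5237+k*.001,.0326+k*.000085,.014)))
print(proj(c,s['eef_pos']-np.array([0,0,.031])))
a=cv2.resize(c['pixels'][80:290,140:420],(800,600),interpolation=cv2.INTER_CUBIC)
cv2.imwrite('pics/w7.png',cv2.convertScaleAbs(a,alpha=1.6)[:,:,::-1])
E
```

```text
[0.53932465 0.03420028 0.12854677] [[0.996, 0.09, -0.006], [0.09, -0.996, -0.0], [-0.006, -0.0, -1.0]]
-51 [276.11162692 265.40018131]
-17 [276.33868962 233.10037878]
17 [276.57969057 198.81785077]
51 [276.83595383 162.36425187]
[276.31100662 229.67913149]
```

View pics/w7.png

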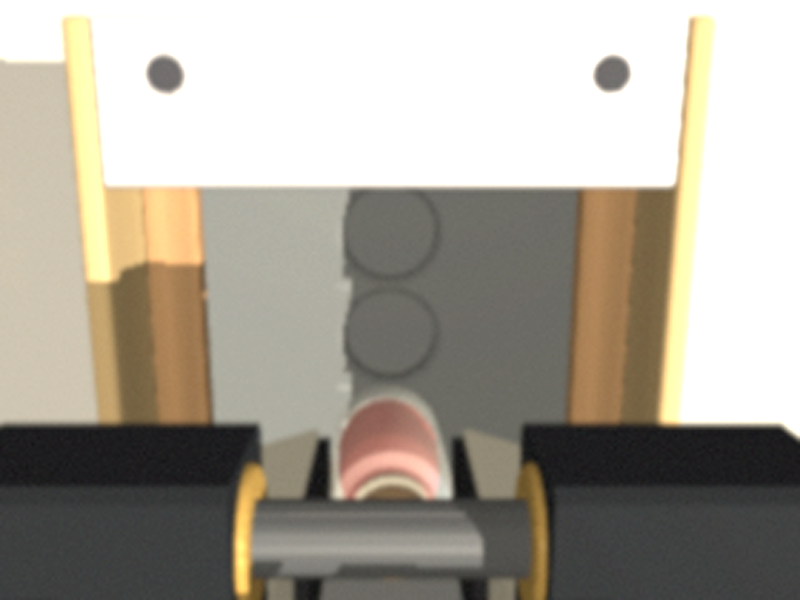

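The wells are at (277,161) and (277,196). The lip edge is level in the image, so box yaw ≈ 0.09 and lateral alignment is good. I need about 4 mm more forward. Lowering.

Emit:
carry_out([
  [[3.5, 0, 30, 0, -0.006, 0, -1], [3.5, 0, 60, 0, -0.006, 0, -1], [3.5, 0, 78, 0, -0.006, 0, -1], [3.5, 0, 85, 0, -0.006, 0, -1], [3.5, 0, 89, 0, -0.006, 0, -1], [3.5, 0, 92, 0, -0.006, 0, -1], [3.5, 0, 92, 0, -0.006, 0, -1]],
])

```text
time_s: 6.1
eef_pos: [0.5454, 0.0349, 0.0401]
tcp_rot: [0.999, 0.044, -0.002, 0.0]
contact_force: [-0.3, -0.1, 0.4]
finger_gap: 0.26
grasp_force: 14.9
```

Emit:
carry_out([
  [[-1.5, 0, 2, 0, 0, 0, -1], [-1.5, 0, 2, 0, 0, 0, -1], [-1.5, 0, 2, 0, 0, 0, -1]],
])

```text
time_s: 6.35
eef_pos: [0.5433, 0.0346, 0.0374]
tcp_rot: [0.999, 0.044, -0.003, 0.0]
contact_force: [-0.5, -0.3, 1.2]
finger_gap: 0.261
grasp_force: 14.9
```

Emit:
carry_out([
  [[0, 0, 2, 0, 0, 0, -1], [0, 0, 2, 0, 0, 0, -0.1], [0, 0, 2, 0, 0, 0, -0.1], [0, 0, 2, 0, 0, 0, -0.1], [0, 0, 2, 0, 0, 0, -0.1], [0, 0, 2, 0, 0, 0, -0.1]],
])

```text
time_s: 6.85
eef_pos: [0.543, 0.0346, 0.0347]
tcp_rot: [0.999, 0.044, -0.003, 0.0]
contact_force: [0.1, 0.1, 0.2]
finger_gap: 0.453
grasp_force: 0.0
```

Emit:
carry_out([
  [[0, 0, -30, 0, 0, 0, -0.1], [0, 0, -70, 0, 0, 0, -0.1], [0, 0, -110, 0, 0, 0, 0.6], [0, 0, -110, 0, 0, 0, 0.6], [0, 0, -110, 0, 0, 0, 0.6]],
])

```text
time_s: 7.27
eef_pos: [0.5454, 0.0349, 0.1473]
tcp_rot: [0.999, 0.044, -0.0, 0.0]
contact_force: [-0.1, -0.3, -1.1]
finger_gap: 0.622
grasp_force: 0.0
```

```bash
python3 - <<'E'
from h import *
s=st();print(s['eef_pos'],s['finger_gap'],R.from_quat(s['tcp_rot']).as_matrix().round(3).tolist())
c=snap('wrist')
b=snap('top')
a=cv2.resize(c['pixels'][80:290,140:420],(533,400),interpolation=cv2.INTER_CUBIC)
b=cv2.resize(b['pixels'][160:260,240:306],(264,400),interpolation=cv2.INTER_CUBIC)
cv2.imwrite('pics/w8.png',cv2.convertScaleAbs(np.hstack([a,b]),alpha=1.5)[:,:,::-1])
print('red cork pred',proj(c,(.5433,.0346,.059)))
for n,X in (('m',(.4197,-.230,.029)),('y',(.4995,-.1415,.029))): print(n,np.array(X)-s['eef_pos'],mv(X))
E
```

```text
[0.54540728 0.03493162 0.14728586] 0.6216025558342714 [[0.996, 0.088, -0.001], [0.088, -0.996, -0.0], [-0.001, 0.0, -1.0]]
red cork pred [276.41354124 210.3471479 ]
m [-0.12570728 -0.26493162 -0.11828586] [-145.5  252.5  116.4]
y [-0.04590728 -0.17643162 -0.11828586] [-58.2 171.4 115.8]
```

View pics/w8.png

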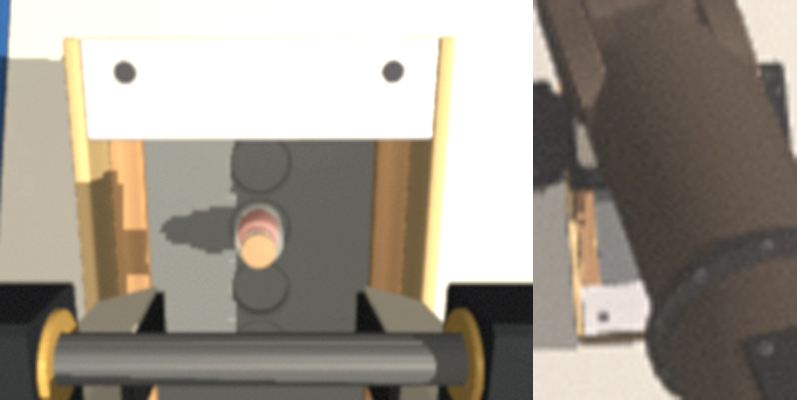

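Red stands upright in the +17 well. Going for mauve.

Emit:
carry_out([
  [[-148, 253, -10, 0, 0, -1.48, 1], [-148, 253, -10, 0, 0, -1.48, 1], [-148, 253, -10, 0, 0, -1.48, 1], [-148, 253, -10, 0, 0, -1.48, 1], [-148, 253, -10, 0, 0, -1.48, 1], [-148, 253, -10, 0, 0, -1.48, 1], [-148, 253, -10, 0, 0, -1.48, 1], [-148, 253, -10, 0, 0, -1.48, 1], [-148, 253, -10, 0, 0, -1.48, 1], [-148, 253, 15, 0, 0, -1.48, 1], [-148, 253, 15, 0, 0, -1.48, 1], [-148, 253, 15, 0, 0, -1.48, 1]],
])

```text
time_s: 8.37
eef_pos: [0.4164, -0.2298, 0.1281]
tcp_rot: [0.722, 0.692, -0.003, -0.004]
contact_force: [-0.2, -0.1, -0.0]
finger_gap: 0.998
grasp_force: 0.0
```

```bash
cat >> h.py <<'E'
def cork1(c,X,w=16):
    u,v=proj(c,X).astype(int); hsv=cv2.cvtColor(cv2.GaussianBlur(c['pixels'],(3,3),0),cv2.COLOR_RGB2HSV)
    k=np.zeros(hsv.shape[:2],np.uint8); k[v-w:v+w,u-w:u+w]=cv2.inRange(hsv,(8,95,90),(20,255,255))[v-w:v+w,u-w:u+w]
    q=max(cv2.findContours(k,cv2.RETR_EXTERNAL,cv2.CHAIN_APPROX_NONE)[0],key=cv2.contourArea)
    (x,y),r=cv2.minEnclosingCircle(q); Y=ray(c,(x,y),X[2]); print('cork',proj(c,X).round(1),(x,y),r,Y.round(4),'d',mv([Y[0],Y[1],.029])); return Y
E
python3 - <<'E'
from h import *
s=st();print(s['eef_pos'],R.from_quat(s['tcp_rot']).as_matrix().round(3).tolist())
c=snap('wrist','w9.png'); cork1(c,(.4197,-.230,.053)); print(cv2.cvtColor(c['pixels'][195:225:4,270:290:4],cv2.COLOR_RGB2HSV).tolist()[3])
E
```

```text
[ 0.41636974 -0.22981099  0.12807977] [[0.042, 0.999, -0.01], [0.999, -0.042, 0.002], [0.002, -0.01, -1.0]]
cork [282.2 213.1] (281.8395080566406, 212.3148193359375) 8.591022491455078 [ 0.4194 -0.2294  0.053 ] d [ 0.6  3.6 99.5]
[[19, 35, 117], [12, 72, 96], [16, 111, 119], [16, 109, 122], [16, 112, 121]]
```

Emit:
carry_out([
  [[0, 3, 35, 0, 0, -0.04, 0.3], [0, 3, 70, 0, 0, -0.04, 0.3], [0, 3, 98, 0, 0, -0.04, 0.3], [0, 3, 98, 0, 0, -0.04, 0.3], [0, 3, 98, 0, 0, -0.04, -1], [0, 3, 98, 0, 0, -0.04, -1], [0, 3, 98, 0, 0, -0.04, -1], [0, 3, 98, 0, 0, -0.04, -1], [0, 3, 98, 0, 0, -0.04, -1], [0, 3, 98, 0, 0, -0.04, -1], [0, 3, 98, 0, 0, -0.04, -1], [0, 3, 98, 0, 0, -0.04, -1]],
])

```text
time_s: 9.42
eef_pos: [0.421, -0.2308, 0.0331]
tcp_rot: [0.71, 0.704, -0.002, -0.002]
contact_force: [-1.1, 0.3, 5.8]
finger_gap: 0.259
grasp_force: 15.0
```

Emit:
carry_out([
  [[0, 0, 0, 0, 0, 0, -1], [0, 0, 0, 0, 0, 0, -1]],
])

```text
time_s: 9.58
eef_pos: [0.4211, -0.2308, 0.033]
tcp_rot: [0.71, 0.704, -0.002, -0.002]
contact_force: [-1.1, 0.3, 7.9]
finger_gap: 0.259
grasp_force: 15.0
```

Gripped at TCP z = 0.033. Lifting and carrying to the −17 well.

Emit:
carry_out([
  [[0, 0, -40, 0, 0, 0, -1], [0, 0, -80, 0, 0, 0, -1], [0, 0, -120, 0, 0, 0, -1], [263, 86, -125, 0, 0, 1.472, -1], [263, 86, -125, 0, 0, 1.472, -1], [263, 86, -125, 0, 0, 1.472, -1], [263, 86, -125, 0, 0, 1.472, -1], [263, 86, -125, 0, 0, 1.472, -1], [263, 86, -125, 0, 0, 1.472, -1], [263, 86, -125, 0, 0, 1.472, -1], [263, 86, -125, 0, 0, 1.472, -1], [263, 86, -125, 0, 0, 1.472, -1]],
])

```text
time_s: 10.58
eef_pos: [0.5105, 0.0369, 0.1571]
tcp_rot: [0.967, 0.256, -0.002, -0.002]
contact_force: [-0.2, -0.2, -1.0]
finger_gap: 0.261
grasp_force: 15.0
```

Emit:
carry_out([
  [[0, 0, 0, 0, 0, 0.4, -1], [0, 0, 0, 0, 0, 0.4, -1], [0, 0, 0, 0, 0, 0.4, -1], [0, 0, 0, 0, 0, 0.4, -1], [0, 0, 0, 0, 0, 0.4, -1]],
])

```text
time_s: 11.0
eef_pos: [0.5096, 0.0319, 0.1569]
tcp_rot: [0.998, 0.059, -0.003, 0.0]
contact_force: [-0.6, -0.1, -0.8]
finger_gap: 0.259
grasp_force: 15.0
```

```bash
python3 - <<'E'
from h import *
s=st();print(s['eef_pos'],R.from_quat(s['tcp_rot']).as_rotvec(),R.from_quat(s['tcp_rot']).as_matrix().round(3).tolist())
print(mv((.5094,.0315,.040)))
E
```

```text
[0.5095682  0.03185674 0.15687487] [ 3.13567853  0.18607314 -0.00975982] [[0.993, 0.118, -0.006], [0.118, -0.993, -0.001], [-0.006, 0.0, -1.0]]
[  0.5   0.3 116.9]
```

Emit:
carry_out([
  [[0, 0, 40, 0, 0, 0.028, -1], [0, 0, 75, 0, 0, 0.028, -1], [0, 0, 95, 0, 0, 0.028, -1], [0, 0, 108, 0, 0, 0.028, -1], [0, 0, 114, 0, 0, 0.028, -1], [0, 0, 117, 0, 0, 0.028, -1], [0, 0, 117, 0, 0, 0.028, -1], [0, 0, 117, 0, 0, 0.028, -1]],
])

```text
time_s: 11.67
eef_pos: [0.5097, 0.0318, 0.0407]
tcp_rot: [0.999, 0.045, -0.002, 0.0]
contact_force: [0.5, 0.1, 0.5]
finger_gap: 0.262
grasp_force: 15.0
```

Emit:
carry_out([
  [[0, 0, 3, 0, 0, 0, -1], [0, 0, 3, 0, 0, 0, -1], [0, 0, 3, 0, 0, 0, -0.1], [0, 0, 3, 0, 0, 0, -0.1], [0, 0, 3, 0, 0, 0, -0.1], [0, 0, 3, 0, 0, 0, -0.1], [0, 0, 3, 0, 0, 0, -0.1]],
])

```text
time_s: 12.25
eef_pos: [0.5091, 0.0317, 0.037]
tcp_rot: [0.999, 0.044, -0.003, 0.0]
contact_force: [0.1, -0.0, 0.2]
finger_gap: 0.449
grasp_force: 0.0
```

Emit:
carry_out([
  [[0, 0, -30, 0, 0, 0, -0.1], [0, 0, -70, 0, 0, 0, -0.1], [0, 0, -110, 0, 0, 0, 0.6], [0, 0, -110, 0, 0, 0, 0.6], [0, 0, -110, 0, 0, 0, 0.6]],
])

```text
time_s: 12.67
eef_pos: [0.5113, 0.032, 0.1493]
tcp_rot: [0.999, 0.044, -0.0, 0.0]
contact_force: [-0.7, 0.3, -0.7]
finger_gap: 0.619
grasp_force: 0.0
```

```bash
python3 - <<'E'
from h import *
s=st();print(s['eef_pos'],s['finger_gap'],R.from_quat(s['tcp_rot']).as_matrix().round(3).tolist())
c=snap('wrist','w10.png')
cork1(c,(.5433,.0346,.059)); cork1(c,(.5096,.0318,.057))
print(mv((.4995,-.1415,.13)))
E
```

```text
[0.51134699 0.03195961 0.14933937] 0.6192669300249708 [[0.996, 0.088, -0.001], [0.088, -0.996, -0.0], [-0.001, 0.0, -1.0]]
cork [276.5 170.2] (274.8636474609375, 170.9545440673828) 9.294405937194824 [0.5426 0.0359 0.059 ] d [ 33.3  -1.5 118.5]
cork [276.2 208.7] (275.67022705078125, 208.94680786132812) 8.383509635925293 [0.5093 0.0323 0.057 ] d [ -0.2  -0.8 118.6]
[-25.7 171.5  17.8]
```

Two vials are seated where expected. Now yellow.

Emit:
carry_out([
  [[-26, 172, -20, 0, 0, -1.48, 1], [-26, 172, -20, 0, 0, -1.48, 1], [-26, 172, -20, 0, 0, -1.48, 1], [-26, 172, -20, 0, 0, -1.48, 1], [-26, 172, -20, 0, 0, -1.48, 1], [-26, 172, -20, 0, 0, -1.48, 1], [-26, 172, -20, 0, 0, -1.48, 1], [-26, 172, -20, 0, 0, -1.48, 1], [-26, 172, -20, 0, 0, -1.48, 1], [-26, 172, -20, 0, 0, -1.48, 1], [-26, 172, 0, 0, 0, -1.48, 1], [-26, 172, 17, 0, 0, -1.48, 1]],
])

```text
time_s: 13.72
eef_pos: [0.4984, -0.1418, 0.1285]
tcp_rot: [0.714, 0.7, -0.002, -0.002]
contact_force: [-0.8, -0.4, -0.5]
finger_gap: 0.999
grasp_force: 0.0
```

Emit:
carry_out([
  [[0, 0, 0, 0, 0, 0, 0.4], [0, 0, 0, 0, 0, 0, 0.4]],
])

```text
time_s: 13.88
eef_pos: [0.4974, -0.1416, 0.1285]
tcp_rot: [0.718, 0.696, -0.003, -0.004]
contact_force: [0.2, -0.0, 0.5]
finger_gap: 0.902
grasp_force: 0.0
```

```bash
python3 - <<'E'
from h import *
s=st();print(s['eef_pos'],s['finger_gap'],R.from_quat(s['tcp_rot']).as_matrix().round(3).tolist())
c=snap('wrist','w11.png'); cork1(c,(.4995,-.1415,.054))
print('carton near edge', [ray(c,p,.08) for p in ((400,150),)])
E
```

```text
[ 0.49744883 -0.14162671  0.12848422] 0.9016117051940276 [[0.03, 0.999, -0.01], [1.0, -0.03, 0.001], [0.001, -0.01, -1.0]]
cork [280.6 212.9] (280.5, 210.2142791748047) 9.134578704833984 [ 0.4995 -0.1392  0.054 ] d [  2.4   1.9 100.5]
carton near edge [array([ 0.58197974, -0.09187518,  0.08      ])]
```

View pics/w11.png

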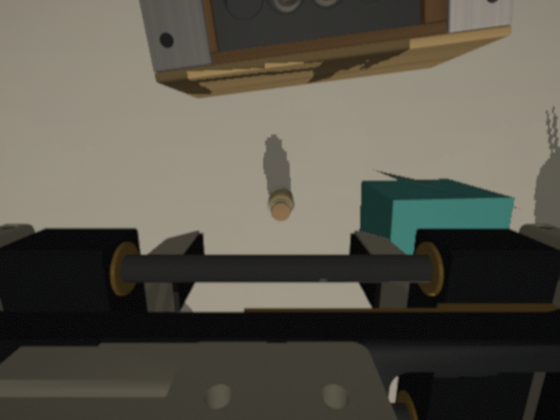

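Yellow cork at (280,210). The carton's left face runs from u = 362 (bottom) to u = 392 (top). I'm checking its height against the gripper body.

```bash
python3 - <<'E'
from h import *
c=snap('wrist')
a=ray(c,(362,195),0);print(a)
for z in (.06,.07,.08,.09,.1): print(z,ray(c,(392,210),z))
E
```

```text
[ 0.58119424 -0.14099898  0.        ]
0.06 [ 0.58850199 -0.14019929  0.06      ]
0.07 [ 0.58463787 -0.13737002  0.07      ]
0.08 [ 0.58077375 -0.13454075  0.08      ]
0.09 [ 0.57690963 -0.13171147  0.09      ]
0.1 [ 0.57304551 -0.1288822   0.1       ]
```

The carton is about 80 mm tall and the gripper body clears it by some 15 mm.

Emit:
carry_out([
  [[2, 2, 35, 0, 0, -0.03, 0.3], [2, 2, 70, 0, 0, -0.03, 0.3], [2, 2, 97, 0, 0, -0.03, 0.3], [2, 2, 97, 0, 0, -0.03, 0.3], [2, 2, 97, 0, 0, -0.03, 0.3], [2, 2, 97, 0, 0, -0.03, -1], [2, 2, 97, 0, 0, -0.03, -1], [2, 2, 97, 0, 0, -0.03, -1], [2, 2, 97, 0, 0, -0.03, -1], [2, 2, 97, 0, 0, -0.03, -1], [2, 2, 97, 0, 0, -0.03, -1], [2, 2, 97, 0, 0, -0.03, -1]],
])

```text
time_s: 14.98
eef_pos: [0.5006, -0.1401, 0.0335]
tcp_rot: [0.706, 0.708, -0.002, -0.002]
contact_force: [-0.3, 0.2, 5.7]
finger_gap: 0.26
grasp_force: 15.0
```

Emit:
carry_out([
  [[0, 0, 0, 0, 0, 0, -1], [0, 0, 0, 0, 0, 0, -1], [0, 0, 0, 0, 0, 0, -1]],
])

```text
time_s: 15.23
eef_pos: [0.5006, -0.1401, 0.0335]
tcp_rot: [0.706, 0.708, -0.002, -0.002]
contact_force: [-1.0, 0.1, 6.5]
finger_gap: 0.26
grasp_force: 15.0
```

Emit:
carry_out([
  [[0, 0, -40, 0, 0, 0, -1], [0, 0, -80, 0, 0, 0, -1], [0, 0, -120, 0, 0, 0, -1], [169, -25, -125, 0, 0, 1.485, -1], [169, -25, -125, 0, 0, 1.485, -1], [169, -25, -125, 0, 0, 1.485, -1], [169, -25, -125, 0, 0, 1.485, -1], [169, -25, -125, 0, 0, 1.485, -1], [169, -25, -125, 0, 0, 1.485, -1], [169, -25, -125, 0, 0, 1.485, -1], [169, -25, -125, 0, 0, 1.485, -1], [169, -25, -125, 0, 0, 1.485, -1]],
])

```text
time_s: 16.23
eef_pos: [0.4753, 0.0292, 0.158]
tcp_rot: [0.973, 0.231, -0.003, -0.0]
contact_force: [0.1, 0.1, -0.4]
finger_gap: 0.26
grasp_force: 15.0
```

Emit:
carry_out([
  [[0, 0, 0, 0, 0, 0.44, -1], [0, 0, 0, 0, 0, 0.44, -1], [0, 0, 0, 0, 0, 0.44, -1], [0, 0, 0, 0, 0, 0.44, -1], [0, 0, 0, 0, 0, 0.44, -1]],
])

```text
time_s: 16.65
eef_pos: [0.4753, 0.0291, 0.158]
tcp_rot: [1.0, 0.014, -0.003, 0.0]
contact_force: [0.2, 0.1, -1.0]
finger_gap: 0.265
grasp_force: 15.0
```

```bash
python3 - <<'E'
from h import *
s=st();print(s['eef_pos'],R.from_quat(s['tcp_rot']).as_matrix().round(3).tolist())
print(mv((.4753,.0289,.040)))
E
```

```text
[0.4753331  0.02909517 0.15800924] [[1.0, 0.028, -0.006], [0.028, -1.0, -0.001], [-0.006, 0.0, -1.0]]
[7.00e-01 1.00e-01 1.18e+02]
```

Emit:
carry_out([
  [[0.5, 0, 40, 0, 0, -0.06, -1], [0.5, 0, 75, 0, 0, -0.06, -1], [0.5, 0, 95, 0, 0, -0.06, -1], [0.5, 0, 108, 0, 0, -0.06, -1], [0.5, 0, 114, 0, 0, -0.06, -1], [0.5, 0, 118, 0, 0, -0.06, -1], [0.5, 0, 118, 0, 0, -0.06, -1], [0.5, 0, 118, 0, 0, -0.06, -1]],
])

```text
time_s: 17.32
eef_pos: [0.4759, 0.0291, 0.0408]
tcp_rot: [0.999, 0.046, -0.002, 0.0]
contact_force: [1.0, 0.1, -0.8]
finger_gap: 0.259
grasp_force: 15.0
```

Emit:
carry_out([
  [[0, 0, 3, 0, 0, 0, -1], [0, 0, 3, 0, 0, 0, -1], [0, 0, 3, 0, 0, 0, -0.1], [0, 0, 3, 0, 0, 0, -0.1], [0, 0, 3, 0, 0, 0, -0.1], [0, 0, 3, 0, 0, 0, -0.1], [0, 0, 3, 0, 0, 0, -0.1]],
])

```text
time_s: 17.9
eef_pos: [0.4754, 0.0289, 0.0372]
tcp_rot: [0.999, 0.046, -0.003, 0.0]
contact_force: [-0.4, -0.7, -0.3]
finger_gap: 0.454
grasp_force: 0.0
```

Emit:
carry_out([
  [[0, 0, -35, 0, 0, 0, -0.1], [0, 0, -75, 0, 0, 0, -0.1], [0, 0, -115, 0, 0, 0, -0.1], [0, 0, -155, 0, 0, 0, 0], [0, -30, -190, 0, 0, 0, 0], [0, -60, -210, 0, 0, 0, 0], [0, -95, -210, 0, 0, 0, 0], [0, -95, -210, 0, 0, 0, 0], [0, -95, -210, 0, 0, 0, 0]],
])

```text
time_s: 18.65
eef_pos: [0.4675, 0.1258, 0.2475]
tcp_rot: [0.999, 0.048, -0.003, -0.0]
contact_force: [-0.3, -0.2, -0.9]
finger_gap: 0.497
grasp_force: 0.0
```

```bash
python3 - <<'E'
from h import *
s=st();print(s['eef_pos'],R.from_quat(s['tcp_rot']).as_matrix().round(3).tolist())
c=snap('wrist','w12.png')
E
```

```text
[0.46751568 0.1257657  0.24753661] [[0.995, 0.095, -0.005], [0.095, -0.995, 0.0], [-0.005, -0.001, -1.0]]
```

View pics/w12.png

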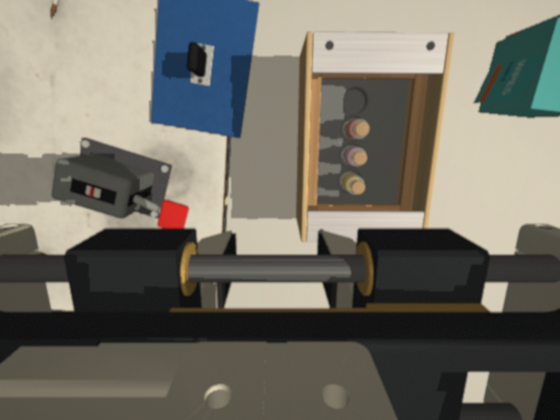

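All three vials stand in the wells. The hatch's near edge runs (152,123)–(241,137), the grip top is at about (197,57), and the pad is at about (173,215).

```bash
cat >> h.py <<'E'
def hatch(c,z=.006):
    hsv=cv2.cvtColor(c['pixels'],cv2.COLOR_RGB2HSV); k=cv2.inRange(hsv,(104,110,30),(122,255,255))
    k=cv2.morphologyEx(k,cv2.MORPH_OPEN,np.ones((5,5)))
    q=max(cv2.findContours(k,cv2.RETR_EXTERNAL,cv2.CHAIN_APPROX_NONE)[0],key=cv2.contourArea)
    P=np.array([ray(c,p[0],z)[:2]*1000 for p in cv2.convexHull(q)],np.float32); return q,P,cv2.minAreaRect(P)
E
python3 - <<'E'
from h import *
c=snap('wrist')
for n,p,z in (('nl',(152,123),.006),('nr',(241,137),.006),('fr',(259,2),.006),('grip',(197,57),.052),('pad',(173,215),.084)): print(n,ray(c,p,z).round(4))
q,P,r=hatch(c); print(r, q[:,0].min(0),q[:,0].max(0))
hsv=cv2.cvtColor(c['pixels'],cv2.COLOR_RGB2HSV);rd=cv2.inRange(hsv,(0,170,100),(8,255,255))|cv2.inRange(hsv,(172,170,100),(180,255,255));rd[:, :140]=0
q=max(cv2.findContours(rd,cv2.RETR_EXTERNAL,cv2.CHAIN_APPROX_NONE)[0],key=cv2.contourArea)
print('pad',cv2.minAreaRect(np.array([ray(c,p[0],.084)[:2]*1000 for p in q],np.float32)))
# box lips
for p in ((310,33),(452,34),(311,72),(446,73),(305,211),(427,212)): print('lip',p,ray(c,p,.094).round(4))
print('tally holes',[ray(c,p,.003).round(4) for p in ((85,144),(165,170))])
E
```

```text
nl [0.524  0.2903 0.006 ]
nr [0.5172 0.1747 0.006 ]
fr [0.6738 0.1636 0.006 ]
grip [0.599  0.2225 0.052 ]
pad [0.4279 0.2365 0.084 ]
((599.6864013671875, 230.8607635498047), (115.06520080566406, 157.38084411621094), 85.58357238769531) [150   0] [255 135]
pad ((425.6129455566406, 239.58628845214844), (28.30957794189453, 33.067718505859375), 78.3685531616211)
lip (310, 33) [0.6218 0.1066 0.094 ]
lip (452, 34) [ 0.6335 -0.0262  0.094 ]
lip (311, 72) [0.5883 0.1015 0.094 ]
lip (446, 73) [ 0.5997 -0.0287  0.094 ]
lip (305, 211) [0.4492 0.0908 0.094 ]
lip (427, 212) [ 0.4605 -0.0413  0.094 ]
tally holes [array([0.4887, 0.38  , 0.003 ]), array([0.464 , 0.2746, 0.003 ])]
```

Emit:
carry_out([
  [[141, -89, 50, 0, 0, 0.155, 0.2], [141, -89, 50, 0, 0, 0.155, 0.2], [141, -89, 80, 0, 0, 0.155, 0.2], [141, -89, 110, 0, 0, 0.155, 0.2], [141, -89, 110, 0, 0, 0.155, 0.2], [141, -89, 110, 0, 0, 0.155, 0.2], [141, -89, 110, 0, 0, 0.155, 0.2]],
])

```text
time_s: 19.33
eef_pos: [0.5987, 0.2234, 0.1326]
tcp_rot: [0.999, -0.032, -0.006, 0.002]
contact_force: [0.5, -1.3, 0.7]
finger_gap: 0.601
grasp_force: 0.0
```

```bash
python3 - <<'E'
from h import *
s=st();print(s['eef_pos'],R.from_quat(s['tcp_rot']).as_matrix().round(3).tolist())
c=snap('wrist')
a=cv2.resize(c['pixels'][0:290,100:460],(720,580),interpolation=cv2.INTER_CUBIC)
cv2.imwrite('pics/w13.png',a[:,:,::-1])
print(proj(c,(.6,.228,.052)),proj(c,(.6,.228,.006)))
E
```

```text
[0.59870526 0.22342113 0.13258593] [[0.998, -0.065, -0.012], [-0.065, -0.998, -0.003], [-0.012, 0.004, -1.0]]
[270.14191363 208.16698577] [270.87253052 195.60306383]
```

View pics/w13.png

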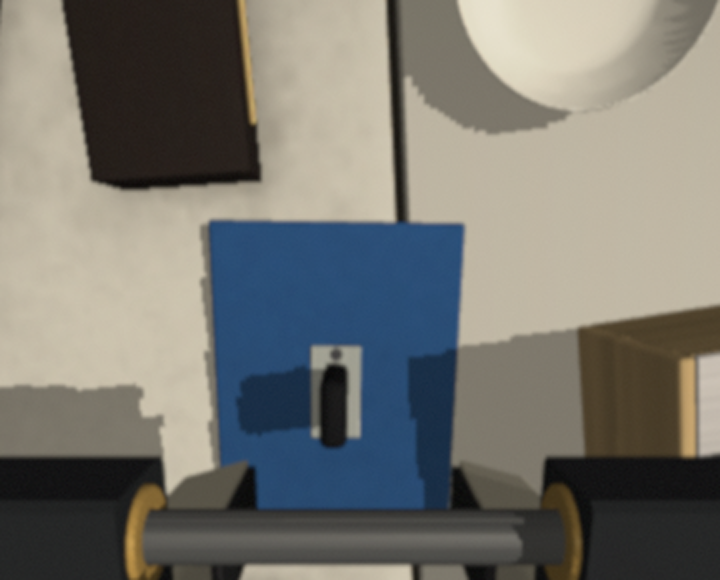

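The grip block's top centres at about (266.5,204) and its base plate at (268,195.5), so the grip is at about (0.6015, 0.231). Descending on it.

Emit:
carry_out([
  [[3.5, -8, 40, 0, 0.01, 0.01, 0.2], [3.5, -8, 75, 0, 0.01, 0.01, 0.2], [3.5, -8, 100, 0, 0.01, 0.01, 0.2], [3.5, -8, 106, 0, 0.01, 0.01, 0.0], [3.5, -8, 106, 0, 0.01, 0.01, -0.3], [3.5, -8, 106, 0, 0.01, 0.01, -1], [3.5, -8, 106, 0, 0.01, 0.01, -1], [3.5, -8, 106, 0, 0.01, 0.01, -1], [3.5, -8, 106, 0, 0.01, 0.01, -1], [3.5, -8, 106, 0, 0.01, 0.01, -1], [3.5, -8, 106, 0, 0.01, 0.01, -1]],
], newtons=45)

```text
time_s: 20.3
eef_pos: [0.6035, 0.2327, 0.0313]
tcp_rot: [0.999, -0.037, 0.003, 0.0]
contact_force: [-1.5, -1.2, 7.4]
finger_gap: 0.128
grasp_force: 45.0
```

Emit:
carry_out([
  [[0, 0, 0, 0, 0, 0, -1], [0, 0, 0, 0, 0, 0, -1], [0, 0, 0, 0, 0, 0, -1]],
])

```text
time_s: 20.55
eef_pos: [0.6036, 0.2326, 0.0313]
tcp_rot: [0.999, -0.037, 0.003, 0.001]
contact_force: [-1.3, -2.2, 7.5]
finger_gap: 0.127
grasp_force: 45.0
```

```bash
python3 - <<'E'
from h import *
s=st();print(s['eef_pos'],R.from_quat(s['tcp_rot']).as_matrix().round(3).tolist(),s['joint_pos'].round(2))
c=snap('wrist','w14.png')
q,P,r=hatch(c); print(r)
E
```

```text
[0.60355419 0.23263191 0.03127977] [[0.997, -0.074, 0.005], [-0.074, -0.997, -0.001], [0.005, 0.001, -1.0]] [-0.22  0.7  -0.35  1.68  0.32  0.81 -2.36]
((641.9622192382812, 229.59059143066406), (115.2057113647461, 74.37983703613281), 85.8960189819336)
```

Gripped at a 12 mm gap. Lifting straight up, then over above the box at matched yaw.

Emit:
carry_out([
  [[0, 0, -20, 0, 0, 0, -1], [0, 0, -50, 0, 0, 0, -1], [0, 0, -85, 0, 0, 0, -1], [0, 0, -120, 0, 0, 0, -1], [-8, 25, -140, 0, 0, -0.04, -1], [-20, 60, -140, 0, 0, -0.08, -1], [-32, 95, -140, 0, 0, -0.12, -1], [-44, 130, -140, 0, 0, -0.162, -1], [-56, 170, -140, 0, 0, -0.162, -1], [-68, 206, -140, 0, 0, -0.162, -1], [-68, 206, -140, 0, 0, -0.162, -1], [-68, 206, -140, 0, 0, -0.162, -1]],
], newtons=55)

```text
time_s: 21.6
eef_pos: [0.5185, 0.0295, 0.1701]
tcp_rot: [0.999, 0.042, 0.002, 0.001]
contact_force: [-0.1, 1.0, -1.5]
finger_gap: 0.123
grasp_force: 55.0
```

```bash
python3 - <<'E'
from h import *
s=st();M=R.from_quat(s['tcp_rot']).as_matrix();print(s['eef_pos'],M.round(3).tolist(),s['joint_pos'].round(2),s['finger_gap'],s['grasp_force'])
c=snap('wrist','w15.png'); k=snap('side','s15.png')
q,P,r=hatch(c,s['eef_pos'][2]-.0253); b=cv2.boxPoints(r)/1000
print(r,((np.c_[b,[s['eef_pos'][2]-.0253]*4]-s['eef_pos'])@M*1000).round(1))
hi=cv2.resize(k['pixels'][120:330,180:380],(420,441));w=cv2.resize(c['pixels'][0:300],(380,204))
cv2.imwrite('pics/v15.png',np.hstack([hi,np.pad(w,((0,237),(0,0),(0,0)))])[:,:,::-1])
E
```

```text
[0.51850582 0.02952273 0.17012941] [[0.997, 0.083, 0.003], [0.083, -0.997, -0.003], [0.003, 0.003, -1.0]] [ 0.19  0.36 -0.45  1.88  0.2   0.94 -1.84] 0.12337536121742218 54.99939501285553
((556.5699462890625, 32.67736053466797), (73.84358215332031, 115.07760620117188), 4.860214710235596) [[  1.1 -57.5  25.1]
 [  1.3  57.5  25.5]
 [ 75.1  57.4  25.7]
 [ 75.  -57.6  25.4]]
```

View pics/v15.png

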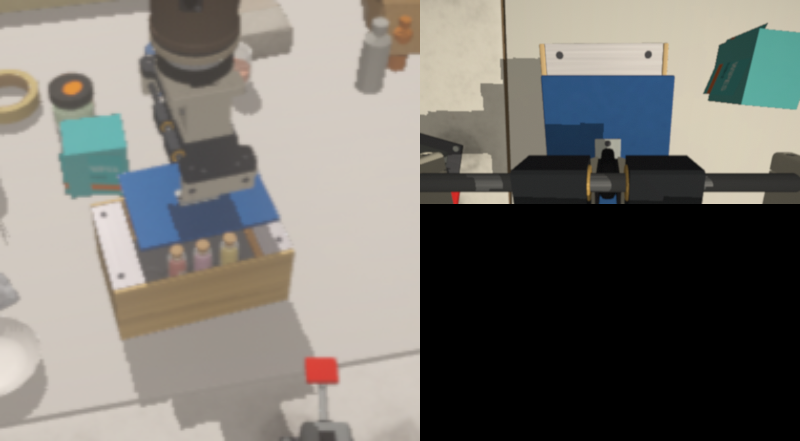

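The hatch is square in the grip, with its front edge 76 mm ahead of the TCP. I'm tilting it nose-down by 0.262 rad above the box.

Emit:
carry_out([
  [[3, -2, 0, 0, -0.1, -0.005, -1], [3, -2, 0, 0, -0.2, -0.005, -1], [3, -2, 0, 0, -0.262, -0.005, -1], [3, -2, 0, 0, -0.262, -0.005, -1], [3, -2, 0, 0, -0.262, -0.005, -1]],
])

```text
time_s: 22.12
eef_pos: [0.523, 0.0367, 0.1692]
tcp_rot: [0.991, 0.047, -0.128, 0.006]
contact_force: [-1.2, -0.4, -2.3]
finger_gap: 0.124
grasp_force: 55.0
```

```bash
cat >> h.py <<'E'
C=np.array([.5255,.032,0]); B=R.from_euler('z',.088).as_matrix()
def box():
    s=st();M=B.T@R.from_quat(s['tcp_rot']).as_matrix(); p=B.T@(s['eef_pos']-C)*1000
    print('tcp box',p.round(1),'pitch',np.arctan2(-M[0,2],-M[2,2]).round(3),'yaw',np.arctan2(M[1,0],M[0,0]).round(3),'roll',M[2,1].round(3))
    for n,x in (('A',76.5),('B',-83.5)):print(n,(p+M@np.array([x,0,31.3])).round(1))
    return p,M
def go(px,pz,py=0): # tool shift for box-frame TCP target
    p,M=box(); print('shift',(M.T@(np.array([px,py,pz])-p)).round(1))
E
python3 - <<'E'
from h import *
go(-3.8,118.3)
c=snap('wrist','w16.png')
a=c['pixels'][0:290,100:460];cv2.imwrite('pics/w16.png',a[:,:,::-1])
for x in (70,100):
  for y in (-64,64): print(x,y,proj(c,C+B@np.array([x,y,94])/1000).round(1)-[100,0])
E
```

```text
tcp box [ -2.1   4.9 169.2] pitch 0.257 yaw 0.007 roll -0.0
A [ 63.9   5.4 119.4]
B [-90.8   4.2 160.2]
shift [11.3  4.9 49.7]
70 -64 [279.6  94.2]
70 64 [88.9 92.5]
100 -64 [288.1  43.4]
100 64 [82.5 41.4]
```

View pics/w16.png

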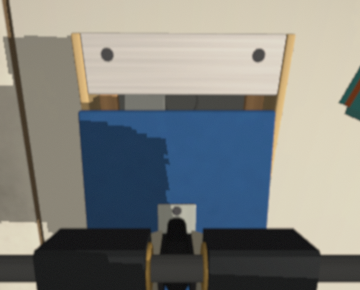

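That view shows the hatch nose inside the opening, short of the far lip edge (v≈95), and slightly left. I've now viewed 16 pictures, which is over the limit of 14, so I'll open no more and use numbers only from here.

Emit:
carry_out([
  [[2, 4, 9, 0, 0, 0, -1], [5, 4, 22, 0, 0, 0, -1], [8, 4, 35, 0, 0, 0, -1], [10, 4, 44, 0, 0, 0, -1], [11, 4, 49, 0, 0, 0, -1], [11, 4, 49, 0, 0, 0, -1], [11, 4, 49, 0, 0, 0, -1]],
])

```text
time_s: 22.75
eef_pos: [0.5206, 0.0306, 0.1202]
tcp_rot: [0.991, 0.046, -0.128, 0.006]
contact_force: [1.2, -0.3, -1.9]
finger_gap: 0.127
grasp_force: 55.0
```

```bash
python3 - <<'E'
from h import *
go(30,118.3,1)
c=snap('wrist')
print(hatch(c)[0][:,0].min(0),hatch(c)[0][:,0].max(0), proj(c,C+B@np.array([70,0,94])/1000))
E
```

```text
tcp box [ -5.   -1.  120.2] pitch 0.258 yaw 0.005 roll 0.001
A [61.  -0.7 70.5]
B [-93.7  -1.5 111.2]
shift [34.3 -1.8 -7.1]
[179 110] [373 231] [275.21994873 101.96848723]
```

Emit:
carry_out([
  [[8, -1, -1.5, 0, 0, 0, -1], [17, -2, -3.5, 0, 0, 0, -1], [26, -2, -5, 0, 0, 0, -1], [34, -2, -7, 0, 0, 0, -1], [34, -2, -7, 0, 0, 0, -1], [34, -2, -7, 0, 0, 0, -1]],
])

```text
time_s: 23.3
eef_pos: [0.5556, 0.036, 0.1177]
tcp_rot: [0.991, 0.046, -0.129, 0.006]
contact_force: [-0.2, -0.7, -2.2]
finger_gap: 0.126
grasp_force: 55.0
```

```bash
python3 - <<'E'
from h import *
go(24.2,107.6,1)
c=snap('wrist')
print(hatch(c)[0][:,0].min(0),hatch(c)[0][:,0].max(0), proj(c,C+B@np.array([70,0,94])/1000))
E
```

```text
tcp box [ 30.3   1.3 117.7] pitch 0.258 yaw 0.005 roll 0.001
A [96.3  1.6 67.9]
B [-58.4   0.9 108.8]
shift [-3.3  0.3 11.3]
[184 168] [369 231] [278.9566558  167.07782035]
```

The nose is under the far lip. Lowering the other end.

Emit:
carry_out([
  [[-1.9, 0, 5.5, 0, 0.065, 0, -1], [-3.3, 0, 11, 0, 0.129, 0, -1], [-4, 0, 16, 0, 0.194, 0, -1], [-4.3, 0, 20, 0, 0.258, -0.005, -1], [-4.3, 0, 20, 0, 0.258, -0.005, -1], [-4.3, 0, 20, 0, 0.258, -0.005, -1]],
])

```text
time_s: 23.85
eef_pos: [0.5449, 0.0345, 0.1003]
tcp_rot: [0.999, 0.049, -0.001, 0.001]
contact_force: [0.3, 0.6, -2.3]
finger_gap: 0.125
grasp_force: 55.0
```

```bash
python3 - <<'E'
from h import *
go(3.5,97.5,1); print(st()['contact_force'],st()['ft_torque'])
E
```

```text
tcp box [ 19.5   0.8 100.3] pitch 0.002 yaw 0.01 roll 0.001
A [95.9  1.5 68.8]
B [-64.1  -0.1  69.1]
shift [-16.   -0.4   2.8]
[ 0.32764495  0.60556392 -2.28738317] [ 0.05757422 -0.04724051 -0.00487936]
```

Emit:
carry_out([
  [[-6, 0, 0, 0, 0, 0, -1], [-12, 0, 0, 0, 0, 0, -1], [-16, 0, 0, 0, 0, 0, -1], [-16, 0, 2, 0, 0, 0.008, -1], [-16, 0, 4, 0, 0, 0.008, -1], [-16, 0, 5, 0, 0, 0.008, -1], [-16, 0, 5, 0, 0, 0.008, -1]],
])

```text
time_s: 24.43
eef_pos: [0.53, 0.0333, 0.095]
tcp_rot: [0.999, 0.045, -0.0, 0.0]
contact_force: [-2.3, 0.3, 3.7]
finger_gap: 0.129
grasp_force: 55.0
```

```bash
python3 - <<'E'
from h import *
box(); print(st()['contact_force'],st()['ft_torque'])
c=snap('wrist')
q=hatch(c)[0]; print(q[:,0].min(0),q[:,0].max(0), proj(c,C+B@np.array([70,0,94])/1000))
E
```

```text
tcp box [ 4.6  0.9 95. ] pitch 0.0 yaw 0.002 roll 0.001
A [81.1  1.  63.7]
B [-78.9   0.7  63.8]
[-2.27192634  0.30592848  3.66423441] [-0.08778407  0.36152621 -0.00523123]
[181 132] [372 231] [278.4983464  128.78856802]
```

Resting on the ledges: underside at 63.7 mm, about 6 N of contact. Releasing and retreating upward.

Emit:
carry_out([
  [[-1, 0, 0, 0, 0, 0, -1], [-1, 0, 0, 0, 0, 0, -0.3], [-1, 0, 0, 0, 0, 0, -0.3], [-1, 0, 0, 0, 0, 0, -0.3], [-1, 0, 0, 0, 0, 0, -0.3], [-1, 0, 0, 0, 0, 0, -0.3], [-1, 0, -20, 0, 0, 0, -0.3], [-1, 0, -45, 0, 0, 0, -0.3], [-1, 0, -80, 0, 0, 0, -0.3], [-1, 0, -80, 0, 0, 0, -0.3]],
])

```text
time_s: 25.32
eef_pos: [0.532, 0.0343, 0.1805]
tcp_rot: [0.999, 0.045, 0.004, -0.0]
contact_force: [1.2, 0.3, 0.1]
finger_gap: 0.347
grasp_force: 0.0
```

Emit:
carry_out([
  [[-35, 0, -25, 0, 0, 0, -0.5], [-70, 0, -50, 0, 0, 0, -0.5], [-90, 0, -70, 0, 0, 0, -0.5], [-90, 0, -70, 0, 0, 0, -0.5], [-90, 0, -70, 0, 0, 0, -0.5]],
])

```text
time_s: 25.73
eef_pos: [0.4395, 0.025, 0.2462]
tcp_rot: [0.999, 0.045, 0.002, 0.001]
contact_force: [-0.2, 0.0, -0.5]
finger_gap: 0.249
grasp_force: 0.0
```

```bash
python3 - <<'E'
from h import *
box()
c=snap('wrist')
q,P,r=hatch(c,.070)
H=(np.c_[P/1000,np.full(len(P),.07)]-C)@B*1000; print('hatch box min/max',H.min(0).round(1),H.max(0).round(1),r)
hsv=cv2.cvtColor(c['pixels'],cv2.COLOR_RGB2HSV)
# grip block: dark pixels within hatch contour; white base plate
m=np.zeros(hsv.shape[:2],np.uint8); cv2.drawContours(m,[cv2.convexHull(q)],-1,255,-1)
pl=cv2.inRange(hsv,(0,0,110),(180,70,255))&m; ys,xs=np.nonzero(pl); 
if len(xs): print('plate',len(xs),(B.T@(ray(c,((xs.min()+xs.max())/2,(ys.min()+ys.max())/2),.071)-C)*1000).round(1),xs.min(),xs.max(),ys.min(),ys.max())
rd=cv2.inRange(hsv,(0,170,80),(8,255,255))|cv2.inRange(hsv,(172,170,80),(180,255,255))
q=max(cv2.findContours(rd,cv2.RETR_EXTERNAL,cv2.CHAIN_APPROX_NONE)[0],key=cv2.contourArea)
print('pad?',q[:,0].mean(0),cv2.minAreaRect(np.array([ray(c,p[0],.084)[:2]*1000 for p in q],np.float32)))
for p in ((-70,0),(70,0)): print(proj(c,C+B@np.array([*p,94])/1000))
for p in ((0,-59),(0,59)): print(proj(c,C+B@np.array([*p,70])/1000))
E
```

```text
tcp box [-86.3   0.6 246.2] pitch -0.003 yaw 0.002 roll 0.001
A [ -9.7   0.7 215.1]
B [-169.7    0.4  214.6]
hatch box min/max [-72.8 -56.7  70. ] [74.3 58.7 70. ] ((526.1635131835938, 33.03596115112305), (146.77056884765625, 115.14102935791016), 5.239841461181641)
plate 455 [ 1.2  0.3 71. ] 265 288 86 131
pad? [ 80.37623762 185.67326733] ((426.3202819824219, 237.9698028564453), (29.82554054260254, 32.45561218261719), 77.31989288330078)
[276.61328217 177.92453558]
[277.0742188   29.70276832]
[331.70799465 109.91299147]
[221.71495876 109.55742947]
```

The hatch is centred to about 1 mm with both ends under the lips. Now the tally. Its x axis points about 78° from world x, so I'll turn the tool so the gripper body stays clear of the housing.

Emit:
carry_out([
  [[5, -212, 0, 0, 0, -1.27, -1], [5, -212, 0, 0, 0, -1.27, -1], [5, -212, 0, 0, 0, -1.27, -1], [5, -212, 0, 0, 0, -1.27, -1], [5, -212, 0, 0, 0, -1.27, -1], [5, -212, 0, 0, 0, -1.27, -1], [5, -212, 0, 0, 0, -1.27, -1], [5, -212, 0, 0, 0, -1.27, -1], [5, -212, 40, 0, 0, -1.27, -1], [5, -212, 76, 0, 0, -1.27, -1], [5, -212, 76, 0, 0, -1.27, -1], [5, -212, 76, 0, 0, -1.27, -1]],
], newtons=20)

```text
time_s: 26.78
eef_pos: [0.4243, 0.2363, 0.1671]
tcp_rot: [0.778, 0.628, -0.003, -0.001]
contact_force: [1.7, -0.1, -0.4]
finger_gap: 0.008
grasp_force: 0.0
```

```bash
cat >> h.py <<'E'
def pad(z=.084,name='wrist'):
    c=snap(name); hsv=cv2.cvtColor(c['pixels'],cv2.COLOR_RGB2HSV)
    rd=cv2.inRange(hsv,(0,170,70),(8,255,255))|cv2.inRange(hsv,(172,170,70),(180,255,255))
    if name=='top': rd[:,:190]=0;rd[:,230:]=0
    q=max(cv2.findContours(rd,cv2.RETR_EXTERNAL,cv2.CHAIN_APPROX_NONE)[0],key=cv2.contourArea)
    print(name,q[:,0].min(0),q[:,0].max(0),cv2.minAreaRect(np.array([ray(c,p[0],z)[:2]*1000 for p in q],np.float32)))
E
python3 - <<'E'
from h import *
s=st();print(s['eef_pos'],s['finger_gap'],R.from_quat(s['tcp_rot']).as_matrix().round(3).tolist(),s['joint_pos'].round(2)); pad()
print(mv((.4252,.2362,.095)))
E
```

```text
[0.42427048 0.23634017 0.16711143] 0.008003806191458615 [[0.211, 0.978, -0.005], [0.978, -0.211, -0.001], [-0.002, -0.005, -1.0]] [ 0.01  0.39 -0.81  1.93  0.34  0.97 -1.17]
wrist [259 187] [296 220] ((425.46307373046875, 241.686767578125), (28.37537384033203, 31.101652145385742), 77.07710266113281)
[-1.1  0.3 73.9]
```

Emit:
carry_out([
  [[1, 0.5, 30, 0, 0, 0, -1], [1, 0.5, 60, 0, 0, 0, -1], [1, 0.5, 70, 0, 0, 0, -1], [1, 0.5, 70, 0, 0, 0, -1], [1, 0.5, 70, 0, 0, 0, -1]],
])

```text
time_s: 27.25
eef_pos: [0.4266, 0.2384, 0.1002]
tcp_rot: [0.778, 0.628, 0.0, 0.0]
contact_force: [0.4, -0.2, 1.1]
finger_gap: 0.008
grasp_force: 0.0
```

Emit:
carry_out([
  [[0, 0, 10, 0, 0, 0, -1], [0, 0, 20, 0, 0, 0, -1], [0, 0, 30, 0, 0, 0, -1], [0, 0, 40, 0, 0, 0, -1], [0, 0, 50, 0, 0, 0, -1], [0, 0, 60, 0, 0, 0, -1], [0, 0, 66, 0, 0, 0, -1], [0, 0, 66, 0, 0, 0, -1]],
])

```text
time_s: 27.92
eef_pos: [0.4258, 0.2363, 0.0315]
tcp_rot: [0.778, 0.628, -0.001, 0.001]
contact_force: [1.5, -5.2, 3.3]
finger_gap: 0.005
grasp_force: 2.8
```

Emit:
carry_out([
  [[0, 0, 3, 0, 0, 0, -1], [0, 0, 6, 0, 0, 0, -1], [0, 0, 6, 0, 0, 0, -1]],
])

```text
time_s: 28.17
eef_pos: [0.4262, 0.237, 0.0268]
tcp_rot: [0.778, 0.629, -0.0, 0.001]
contact_force: [-0.7, -5.4, 9.4]
finger_gap: 0.004
grasp_force: 5.4
```

Emit:
carry_out([
  [[0, 0, 3, 0, 0, 0, -1], [0, 0, 6, 0, 0, 0, -1], [0, 0, 6, 0, 0, 0, -1], [0, 0, 6, 0, 0, 0, -1]],
])

```text
time_s: 28.5
eef_pos: [0.4267, 0.2375, 0.0246]
tcp_rot: [0.778, 0.629, 0.001, 0.002]
contact_force: [-12.3, -17.1, 67.3]
finger_gap: 0.007
grasp_force: 32.3
```

The stop is reached firmly at z = 0.0246, so one full stroke is made. Raising to let the lever spring back, and I'll press more gently next time.

Emit:
carry_out([
  [[0, 0, -15, 0, 0, 0, -1], [0, 0, -35, 0, 0, 0, -1], [0, 0, -55, 0, 0, 0, -1], [0, 0, -78, 0, 0, 0, -1], [0, 0, -93, 0, 0, 0, -1], [0, 0, -98, 0, 0, 0, -1], [0, 0, -98, 0, 0, 0, -1], [0, 0, -98, 0, 0, 0, -1], [0, 0, -98, 0, 0, 0, -1], [0, 0, -98, 0, 0, 0, -1]],
])

```text
time_s: 29.33
eef_pos: [0.4253, 0.2373, 0.1177]
tcp_rot: [0.778, 0.629, -0.001, -0.0]
contact_force: [-0.1, -0.2, -0.4]
finger_gap: 0.003
grasp_force: 0.0
```

```bash
python3 - <<'E'
from h import *
s=st();print(s['eef_pos'],s['contact_force']); pad()
E
```

```text
[0.42533568 0.2373152  0.11773328] [-0.14918539 -0.2290993  -0.44178256]
wrist [253 202] [299 242] ((425.4649658203125, 242.2607879638672), (28.238908767700195, 31.154661178588867), 78.02352142333984)
```

Emit:
carry_out([
  [[0, 0, 15, 0, 0, 0, -1], [0, 0, 30, 0, 0, 0, -1], [0, 0, 42, 0, 0, 0, -1], [0, 0, 54, 0, 0, 0, -1], [0, 0, 66, 0, 0, 0, -1], [0, 0, 78, 0, 0, 0, -1], [0, 0, 87, 0, 0, 0, -1], [0, 0, 94, 0, 0, 0, -1], [0, 0, 95, 0, 0, 0, -1], [0, 0, 95, 0, 0, 0, -1], [0, 0, 95, 0, 0, 0, -1]],
])

```text
time_s: 30.3
eef_pos: [0.4258, 0.2372, 0.0253]
tcp_rot: [0.777, 0.629, -0.0, 0.001]
contact_force: [-7.5, -9.7, 38.7]
finger_gap: 0.002
grasp_force: 18.8
```

Emit:
carry_out([
  [[0, 0, -15, 0, 0, 0, -1], [0, 0, -35, 0, 0, 0, -1], [0, 0, -55, 0, 0, 0, -1], [0, 0, -78, 0, 0, 0, -1], [0, 0, -93, 0, 0, 0, -1], [0, 0, -95, 0, 0, 0, -1], [0, 0, -95, 0, 0, 0, -1], [0, 0, -95, 0, 0, 0, -1], [0, 0, -95, 0, 0, 0, -1], [0, 0, -95, 0, 0, 0, -1]],
])

```text
time_s: 31.13
eef_pos: [0.4254, 0.2373, 0.1178]
tcp_rot: [0.777, 0.629, -0.001, -0.0]
contact_force: [-0.3, -0.0, 0.8]
finger_gap: 0.0
grasp_force: 0.0
```

```bash
python3 - <<'E'
from h import *
s=st();print(s['eef_pos'],s['contact_force']); pad()
E
```

```text
[0.42537671 0.23734751 0.11779457] [-0.25143244 -0.04928743  0.80586564]
wrist [252 202] [299 242] ((425.2716064453125, 242.3241729736328), (28.247652053833008, 31.6385555267334), 78.02719116210938)
```

Emit:
carry_out([
  [[0, 0, 15, 0, 0, 0, -1], [0, 0, 30, 0, 0, 0, -1], [0, 0, 42, 0, 0, 0, -1], [0, 0, 54, 0, 0, 0, -1], [0, 0, 66, 0, 0, 0, -1], [0, 0, 78, 0, 0, 0, -1], [0, 0, 87, 0, 0, 0, -1], [0, 0, 94, 0, 0, 0, -1], [0, 0, 95, 0, 0, 0, -1], [0, 0, 95, 0, 0, 0, -1], [0, 0, 95, 0, 0, 0, -1]],
])

```text
time_s: 32.1
eef_pos: [0.4259, 0.2371, 0.0253]
tcp_rot: [0.778, 0.629, -0.0, 0.001]
contact_force: [-7.0, -10.2, 36.6]
finger_gap: 0.006
grasp_force: 18.5
```

Emit:
carry_out([
  [[0, 0, -15, 0, 0, 0, -1], [0, 0, -35, 0, 0, 0, -1], [0, 0, -55, 0, 0, 0, -1], [0, 0, -78, 0, 0, 0, -1], [0, 0, -95, 0, 0, 0, -1], [0, 0, -130, 0, 0, 0, -1], [0, 0, -160, 0, 0, 0, -1], [0, 0, -180, 0, 0, 0, -1], [0, 0, -180, 0, 0, 0, -1], [0, 0, -180, 0, 0, 0, -1]],
])

```text
time_s: 32.93
eef_pos: [0.4266, 0.2384, 0.2046]
tcp_rot: [0.778, 0.629, 0.001, 0.0]
contact_force: [0.2, 0.9, -0.5]
finger_gap: 0.002
grasp_force: 0.0
```

```bash
python3 - <<'E'
from h import *
s=st();print(s['eef_pos'],s['contact_force'],s['time_s']); pad()
c=snap('side')
hsv=cv2.cvtColor(c['pixels'],cv2.COLOR_RGB2HSV)
for X in ((-70,0,94),(70,0,94),(0,0,70)): print(proj(c,C+B@np.array(X)/1000).round(1))
k=cv2.inRange(hsv,(104,110,30),(122,255,255));k[:180]=0;k[300:]=0;k[:,:200]=0;k[:,340:]=0
q=max(cv2.findContours(k,cv2.RETR_EXTERNAL,cv2.CHAIN_APPROX_NONE)[0],key=cv2.contourArea);print(cv2.contourArea(q),q[:,0].min(0),q[:,0].max(0))
E
```

```text
[0.42664365 0.23840341 0.20455504] [ 0.18419664  0.88494029 -0.51821301] 32.9333
wrist [259 183] [291 210] ((425.61962890625, 242.023193359375), (26.51933479309082, 30.798585891723633), 77.95819091796875)
[296.2 221. ]
[241.9 232.9]
[269.5 233.1]
424.0 [242 224] [268 252]
```

Three full strokes are done and the lever is back up. One last numeric check of the hatch from above.

Emit:
carry_out([
  [[-206, 58, -42, 0, 0, 1.27, -1], [-206, 58, -42, 0, 0, 1.27, -1], [-206, 58, -42, 0, 0, 1.27, -1], [-206, 58, -42, 0, 0, 1.27, -1], [-206, 58, -42, 0, 0, 1.27, -1], [-206, 58, -42, 0, 0, 1.27, -1], [-206, 58, -42, 0, 0, 1.27, -1], [-206, 58, -42, 0, 0, 1.27, -1], [-206, 58, -42, 0, 0, 1.27, -1], [-206, 58, -42, 0, 0, 1.27, -1], [-206, 58, -42, 0, 0, 1.27, -1], [-206, 58, -42, 0, 0, 1.27, -1]],
])

```text
time_s: 34.03
eef_pos: [0.4391, 0.0241, 0.2449]
tcp_rot: [0.999, 0.046, -0.001, 0.0]
contact_force: [0.0, 0.4, -0.0]
finger_gap: 0.005
grasp_force: 0.0
```

```bash
python3 - <<'E'
from h import *
box(); c=snap('wrist'); q,P,r=hatch(c,.070)
H=(np.c_[P/1000,np.full(len(P),.07)]-C)@B*1000; print(H.min(0).round(1),H.max(0).round(1),r)
hsv=cv2.cvtColor(c['pixels'],cv2.COLOR_RGB2HSV); m=np.zeros(hsv.shape[:2],np.uint8); cv2.drawContours(m,[cv2.convexHull(q)],-1,255,-1)
ys,xs=np.nonzero(cv2.inRange(hsv,(0,0,110),(180,70,255))&m); print((B.T@(ray(c,((xs.min()+xs.max())/2,(ys.min()+ys.max())/2),.071)-C)*1000).round(1)); pad()
E
```

```text
tcp box [-86.8  -0.3 244.9] pitch 0.002 yaw 0.004 roll 0.0
A [-1.030e+01  1.000e-01  2.134e+02]
B [-170.3   -0.6  213.7]
[-71.9 -56.6  70. ] [74.3 58.7 70. ] ((526.6500854492188, 33.072593688964844), (145.77279663085938, 115.18627166748047), 5.254018306732178)
[ 1.3  0.4 71. ]
wrist [ 65 167] [ 94 200] ((426.458984375, 237.87295532226562), (29.639568328857422, 32.84786605834961), 77.92317199707031)
```

Hatch unmoved, lever up, robot clear. Handing in.

```bash
python3 -c "
from cell import env; print(env.hand_in())"
```

```text
the job is handed in; nothing more can be done
None
```

Job handed in at about 34 s: three vials (red, mauve, yellow) stand in wells, the hatch is seated about 1 mm off centre, and the tally had three full strokes, though I didn't read its wheel; I viewed 16 pictures, two over the limit of 14.

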